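Complete the grinding-ball tray and hold it over the light panel

TASK

Plug the square sample holder fully home into the square socket of the tray while the tray stands on the table. Then pick the tray up by its handle, without tipping its loose steel ball out of the shallow pocket, carry it over the round light panel and finish holding it there in the gripper, level and still, centred about 10 cm above the panel: do not put it down or let go. Leave everything else on the bench where it is.

Things in the scene. Friction and masses are not known exactly. Their poses are not given: they have to be found in the camera images.
- tray: the loose aluminium tray, 100 mm (x) by 210 mm (y), 0.3 to 0.6 kg, on one side of the table (the light panel is on the other); origin at the centre of its underside, z up. Base 6 mm thick; an edge lip 3 mm wide rises to 16 mm. A post with the handle stands in the middle, the socket block is towards -y, the ball pocket towards +y
- tray_grip (a point): centre of the tray's black handle, 98 mm above the tray's underside: an upright plate 46 mm wide along the tray's x, 12 mm thick along the tray's y, 36 mm high (from 80 to 116 mm above the underside), on a post 22 x 10 mm. Axes are the tray's
- tray_socket (a point): centre of the mouth of the square socket hole in the grey 48 x 48 mm socket block, 70 mm from the tray's middle towards -y, 26 mm above the underside. The hole is 28 x 28 mm (sides along the tray's x and y) and 20 mm deep. Axes are the tray's
- tray_pocket (a point): centre of the floor of the round ball pocket, 60 mm from the tray's middle towards +y, 9 mm above the underside: a hollow 19 mm across and 2.5 mm deep in a black 56 x 56 mm pad whose top is 11.5 mm above the underside. The ball rolls out if the tray tips by about 35 degrees or is jolted. Axes are the tray's
- ball_center (a point): centre of the loose steel ball, 25 mm across, 64 g, that lies in the pocket (its axes turn as it rolls)
- plug_mid (a point): centre of the grip of the loose square plug (aluminium sample holder, 75 g, standing, low white cap to 64 mm), 42 mm above its underside. All square, sides along its x and y: grip 24 mm wide, from 24 to 60 mm up; collar 36 mm, 18 to 24 mm; foot 26 mm, 0 to 18 mm, tapering to 20 mm over the lowest 5 mm. Any of four turns fits; fully home the collar lies on the block
- plug_foot (a point): centre of the underside of the square plug, on its axis; fully home it is 18 mm below the mouth of the socket
- panel: the fixed round inspection light panel on the table, 160 mm across; origin at the centre of its underside
- panel_top (a point): centre of the panel's white top, 18 mm above the table
- round_plug: the round sample holder (look-alike of the square plug: round foot 30 mm, round collar 38 mm, round 26 mm grip, 60 mm tall, no part of it square). A bystander; origin at the centre of its underside
- marker: a marker pen lying on the table, 130 mm long along its y axis, 16 mm thick. A bystander; origin under its middle
- jar: a glass jar with a metal cap, 64 mm wide, 100 mm tall. A bystander; origin at the centre of its underside
- tumbler: a translucent pink plastic cup, 72 mm wide, 85 mm tall. A bystander; origin at the centre of its underside
- timer: a flat white bench timer 55 x 65 x 22 mm. A bystander; origin at the centre of its underside
- vial: a small amber vial, 24 mm wide, 50 mm tall. A bystander; origin at the centre of its underside

How it is judged:
By the outcome, as a careful person would: the job done as asked, in the order asked, and still so for the second after the job is handed in, while the arm keeps its last pose, push and grip.
It also fails if it takes over 64 s, if anything falls off the work surface, if the arm or the gripper's body presses on something with over 40 N, if the wrist force passes 120 N, or if a joint passes its speed limit or range.

ROBOT

A 6-joint arm with a two-finger parallel gripper is mounted at the origin on the work surface. World frame = base frame: x ahead of the robot, y to its left, z up, the work surface at z = 0. Lengths are in mm, angles in degrees, forces in N, time in s.
With the tool pointing down it reaches from about 275 to 825 mm from the base axis. Payload 5.2 kg.
Tool frame: the origin (TCP) lies at the very end of the fingers, on their centre line; the grasp point (between the pads) lies 19 mm behind it; z points along the fingers, y is the line along which they close (so a half turn about z gives the same grasp; the last joint's range is limited). The gripper opens to 93 mm and grips with 3 to 60 N. Pads are 15 mm wide; open, the fingers measure 128 mm over their backs; the gripper's body (75 mm by 188 mm) begins 65 mm behind the grasp point.
Start: joints at [-88.625, 14.817, 87.949, -0, 77.235, -11.62], TCP at [123.694, -535.915, 218.653] pointing down, gripper open.
Joint ranges: [-179.93, 179.93], [-52.35, 119.4], [10.71, 147.94], [-69.91, 249.91], [12.55, 155.21], [-178.61, 178.61]. Speed limits (degrees/s): [147.25, 147.25, 180, 180, 180, 180].

INTERFACE

Orientations are given as [roll, pitch, yaw] about the fixed x, y, z axes, in that order (R = Rz(yaw) Ry(pitch) Rx(roll)).
In Python, from station import arm gives the robot as it stands. The module is installed in compiled form; this text tells all that it offers.
- The arm moves only by the tool carry_out, never from a script. Its argument "moves" is a list that holds one entry, the list of rows, each a list of 6 numbers: the shift along the tool's x, y, z in cm, then the turn, a rotation vector about the tool's x, y, z in degrees. A call has 1 to 10 rows; each row is the pose to reach, as a shift and turn from the pose commanded when the call began, along the tool's axes at that moment; what a row does not reach only later rows make up. A row lasts 1/8 s, in which the tool goes at most 62.5 mm and 10.7 degrees, less where a joint would pass 70% of its speed; a pose out of reach is approached as far as the arm can. A call with a gripper value outside its range is refused whole. "grip" is the opening, from -1 (shut) to 1 (fully open), set as the call begins (left out, the last holds). The fingers move at their own pace and stop on an object; "force" is the grip in N (left out, the last holds). Time passes only in rows, so rows that repeat a pose let the fingers close. It gives the time, the measured TCP pose, the force, the opening and the grip force at its end, in the units of the state.
- arm.sense(): the state, without advancing time (a new reading comes with each control period).
- arm.capture(name): name is "side" or "top" or "wrist"; returns a dict with "img" (384x512x3 uint8, blue, green, red), "K" (3x3 intrinsics, pixels), "world_from_camera" (4x4, takes a point from camera to world coordinates); the wrist camera has in their place "T_tool_cam" (4x4, takes a point from camera to tool coordinates, whose origin is the TCP and whose axes are the flange's). Camera axes: x right, y down, z forward; pixel columns grow to the right and rows downward; lengths in mm; the calibration is good to about 2 mm. A picture is of the moment at which its call begins: read the wrist's pose just before it. There is no depth.
- arm.hand_in(): hands the job in; it is judged then, once.
The state is a dict: "time_s": time; "q": joint angles; "qvel": joint speeds; "joint_efforts": joint torques, N m; "eef_pos": TCP position; "eef_rot": TCP orientation; "force": force on the tool from outside, world axes, zero at the start; "moment": the same for the moment, N m; "opening": opening from 0.0 (shut) to 1.0 (fully open); "gripper_force": force on a finger pad.
Only numpy, scipy, OpenCV 4.12 (cv2) and the standard library are available. Lean on these libraries where they do the work, as an engineer would, in place of code of your own. Each camera call takes 0.05 s, during which the arm holds its last target. There are 200 camera calls.

## Working session

There is one attempt and no reset: what is moved stays moved. The work goes in short steps, Python scripts to look and compute and a tool call to move; the robot and the scene stay as the last step left them, time stands still between calls to the robot, and variables do not carry over. Pictures are saved under pics/ and viewed, at most 10 in all, crops included, and the job is handed in when it is done.

Besides the shell and the picture viewer there is one more tool, called after ">>>" by a JSON object that holds its "name" and its "arguments", one argument or row to a line. carry_out: Moves the arm, as the interface text tells. Its arguments: {"type":"object","properties":{"moves":{"type":"array","items":{"type":"array","items":{"type":"array","items":{"type":"number"}}}},"grip":{"type":"number"},"force":{"type":"number"}},"required":["moves"]}

```bash
mkdir -p pics; cat > h.py <<'E'
import numpy as np, cv2, json
from scipy.spatial.transform import Rotation as R
from station import arm
def snap(name,fn=None):
    s=arm.sense(); c=arm.capture(name)
    if name=='wrist':
        T=np.eye(4); T[:3,:3]=R.from_euler('xyz',s['eef_rot'],degrees=True).as_matrix(); T[:3,3]=s['eef_pos']
        c['world_from_camera']=T@np.array(c['T_tool_cam'])
    if fn: cv2.imwrite('pics/'+fn,c['img'])
    return c
def ray(c,u,v,z):
    T=np.array(c['world_from_camera']); d=T[:3,:3]@np.linalg.solve(np.array(c['K']),[u,v,1]); o=T[:3,3]
    return o+d*(z-o[2])/d[2]
def proj(c,p):
    T=np.linalg.inv(np.array(c['world_from_camera'])); q=np.array(c['K'])@(T[:3,:3]@np.array(p)+T[:3,3]); return q[:2]/q[2]
def totool(dw):
    s=arm.sense(); return R.from_euler('xyz',s['eef_rot'],degrees=True).as_matrix().T@np.array(dw)
E
python3 - <<'E'
from h import *
print(arm.sense())
a=snap('top','top0.png');b=snap('side','side0.png')
for c in(a,b):print(c['K'],c['world_from_camera'])
cv2.imwrite('pics/both.png',cv2.resize(np.vstack([a['img'],b['img']]),(400,600)))
E
```

```text
{'time_s': 0.0, 'q': array([-8.86249492e+01,  1.48569045e+01,  8.80104873e+01,  4.58080802e-04,
        7.72332630e+01, -1.16184875e+01]), 'qvel': array([ 0.09645465,  0.05446599, -0.13943723,  0.01514271,  0.07831023,
       -0.06132156]), 'joint_efforts': array([ 1.54082995e-04, -4.37314582e+01, -2.84005952e+01,  7.18600047e-02,
        4.13471670e-02, -1.44558471e-04]), 'eef_pos': array([ 123.68552094, -535.36349172,  217.84395135]), 'eef_rot': array([-1.79901498e+02, -2.07086791e-02,  1.29934190e+01]), 'force': array([-0.08531119,  0.93730294,  0.25201111]), 'moment': array([ 0.02135794,  0.00031827, -0.01600353]), 'gripper_force': 0.0, 'opening': 0.9977403349444584}
[[370.28391384   0.         253.77942512]
 [  0.         370.28391384 192.89266914]
 [  0.           0.           1.        ]] [[-6.29200166e-02 -9.69148273e-01  2.38312184e-01  4.46604507e+02]
 [-9.98017712e-01  6.14134096e-02 -1.37491550e-02 -4.12208586e+00]
 [-1.31059398e-03 -2.38704878e-01 -9.71091275e-01  8.46534469e+02]
 [ 0.00000000e+00  0.00000000e+00  0.00000000e+00  1.00000000e+00]]
[[351.26822601   0.         262.86018877]
 [  0.         351.26822601 185.59858339]
 [  0.           0.           1.        ]] [[-9.82272364e-01 -1.16792157e-01  1.46630811e-01  4.84424919e+02]
 [-1.87141943e-01  5.65447389e-01 -8.03272770e-01  6.44407482e+02]
 [ 1.09039503e-02 -8.16473418e-01 -5.77280055e-01  5.51287444e+02]
 [ 0.00000000e+00  0.00000000e+00  0.00000000e+00  1.00000000e+00]]
```

View pics/top0.png

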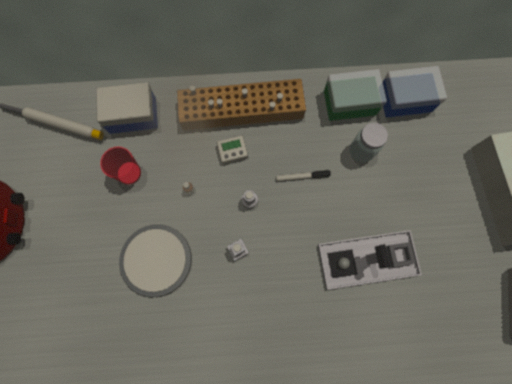

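View pics/side0.png

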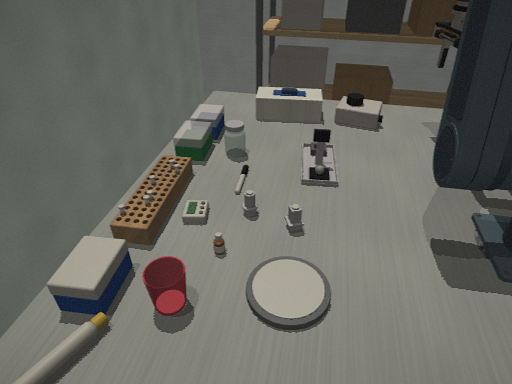

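The top view shows the square plug at about (237,250), the round plug at (250,199), the panel at (156,260), and the tray at (370,260). The tray's ball pad is at (343,263) and its socket at (401,256). The side view agrees.

```bash
python3 - <<'E'
from h import *
c=snap('top');i=c['img']; s=snap('side')
cv2.imwrite('pics/crop.png',np.hstack([cv2.resize(i[220:300,310:430],(480,320),interpolation=2),cv2.resize(i[225:275,212:262],(320,320),interpolation=2)]))
for n,u,v,z in [('plugtop',238,249,64),('ball',344.5,263.5,21.5),('sockmouth',401,256,26),('panel',156,260,18),('roundtop',250,196,60)]: print(n,ray(c,u,v,z).round(1))
for n,u,v,z in [('plugtop',294.5,207.5,64),('ball',319.5,171,21.5),('panel',288.5,290,18)]: print('side',n,ray(s,u,v,z).round(1))
g=cv2.cvtColor(i,cv2.COLOR_BGR2GRAY)
m=(g>150).astype('uint8'); 
for k in cv2.findContours(m,0,2)[0]:
    if cv2.contourArea(k)>30: print(cv2.minAreaRect(k),cv2.contourArea(k))
E
```

```text
plugtop [519.7  25.5  64. ]
ball [ 477.5 -204.2   21.5]
sockmouth [ 485.6 -328.4   26. ]
panel [511.4 209.1  18. ]
roundtop [633.2  -6.6  60. ]
side plugtop [523.9  34.6  64. ]
side ball [ 477.7 -193.9   21.5]
side panel [510.6 222.   18. ]
((502.0, 161.0), (56.0, 18.0), 90.0) 511.5
```

View pics/crop.png

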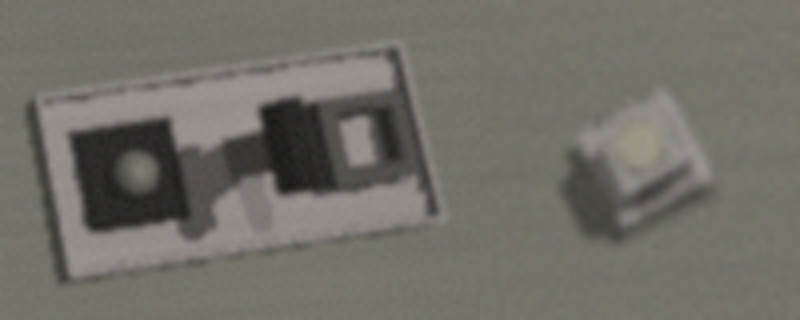

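The crop shows the ball at crop pixel (135,172), the open socket at (368,138) and the plug turned about 30°. I'll move over the plug and look with the wrist camera.

>>> {"name": "carry_out", "arguments": {
  "moves": [
    [[49.6,-46,0,0,0,0],[49.6,-46,0,0,0,0],[49.6,-46,0,0,0,0],[49.6,-46,0,0,0,0],[49.6,-46,0,0,0,0],[49.6,-46,0,0,0,0],[49.6,-46,0,0,0,0],[49.6,-46,0,0,0,0],[49.6,-46,0,0,0,0],[49.6,-46,0,0,0,0]]
  ],
  "grip": 1
}}

```text
time_s: 1.45
eef_pos: [475.5, -16.8, 218.8]
eef_rot: [180.0, -0.0, 13.0]
force: [1.0, -0.6, -0.3]
opening: 1.005
gripper_force: 0.0
```

>>> {"name": "carry_out", "arguments": {
  "moves": [
    [[0,0,0,0,0,0],[0,0,0,0,0,0],[0,0,0,0,0,0],[0,0,0,0,0,0]]
  ]
}}

```text
time_s: 1.95
eef_pos: [474.2, -20.1, 218.8]
eef_rot: [180.0, -0.0, 12.8]
force: [0.4, -0.2, 0.1]
opening: 0.999
gripper_force: 0.0
```

```bash
python3 - <<'E'
from h import *
c=snap('wrist','w0.png');s=arm.sense();print(s['time_s'],s['eef_pos'],s['eef_rot'],c['K'],c['T_tool_cam'],[proj(c,p) for p in([519,28,64],[519,28,0])])
E
```

```text
2.0 [474.31361351 -20.02087303 218.8044064 ] [ 1.79988687e+02 -9.96350979e-03  1.28515561e+01] [[288.32252084   0.         253.83178667]
 [  0.         288.32252084 191.07696058]
 [  0.           0.           1.        ]] [[-1.74573250e-04 -9.59258123e-01 -2.82531102e-01  7.79745676e+01]
 [ 9.99999286e-01 -5.01472490e-04  1.08472459e-03 -4.57538773e-01]
 [-1.18221245e-03 -2.82530711e-01  9.59257525e-01 -1.66227577e+02]
 [ 0.00000000e+00  0.00000000e+00  0.00000000e+00  1.00000000e+00]] [array([219.98633828, 128.72999536]), array([225.4473359 , 125.04538998])]
```

View pics/w0.png

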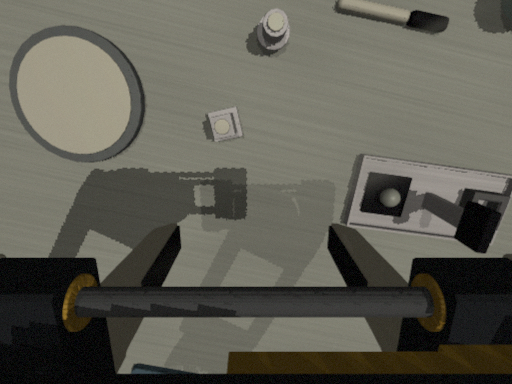

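The wrist view shows the plug's collar square with corners at about (207,112), (236,107), (243,136) and (215,142), and the cap at (222,126). The panel is at left and the tray at right.

```bash
python3 - <<'E'
from h import *
c=snap('wrist');i=c['img']
x=i[95:155,195:260].astype(int); 
g=x.sum(2)/3
print(g[::6,::5].astype(int)); 
for t in(105,115,125):
    m=(g>t).astype('uint8'); ks=cv2.findContours(m,0,2)[0]
    k=max(ks,key=cv2.contourArea); r=cv2.minAreaRect(k); b=cv2.boxPoints(r)+[195,95]
    w=np.array([ray(c,*p,24) for p in b]); e=w[1]-w[0]; print(t,w.mean(0).round(1),np.linalg.norm(w[1]-w[0]).round(1),np.linalg.norm(w[2]-w[1]).round(1),(np.degrees(np.arctan2(e[1],e[0]))%90).round(1))
print('cap',ray(c,222,126,64))
E
```

```text
[[119 118 117 117 120 118 118 122 122 125 125 122 122]
 [116 117 122 118 123 120 119 120 116 121 118 122 124]
 [121 115 120 122 117 115 120 125 148 122 120 119 123]
 [121 116 112 153 155 154 143 108 153 117 120 120 121]
 [119 116 115 146 152 133 136 154 153 115 124 124 123]
 [123 120  69  66 141 155 156 135  93 122 125 126 123]
 [118 120  68  74 128 151 153 147  77 157 122 120 118]
 [121 121 120  75 144 135 121 128 114  99 122 123 125]
 [122 123 122 123 120 116 123 122 118 119 123 122 119]
 [118 122 122 118 116 120 123 122 125 120 116 120 124]]
105 [521.1  24.3  24. ] 76.1 70.4 12.8
115 [521.1  24.3  24. ] 76.1 70.4 12.8
125 [522.1  27.2  24. ] 35.0 36.1 25.1
cap [522.45507889  26.54591719  64.        ]
```

>>> {"name": "carry_out", "arguments": {
  "moves": [
    [[5.7,-3.5,9,0,0,-10.2],[5.7,-3.5,9,0,0,-20.4],[5.7,-3.5,9,0,0,-30.6],[5.7,-3.5,9,0,0,-40.8],[5.7,-3.5,9,0,0,-51],[5.7,-3.5,9,0,0,-61.2],[5.7,-3.5,9,0,0,-71.4],[5.7,-3.5,9,0,0,-81.6],[5.7,-3.5,9,0,0,-91.8],[5.7,-3.5,9,0,0,-102]]
  ]
}}

```text
time_s: 3.3
eef_pos: [522.3, 27.5, 128.8]
eef_rot: [180.0, 0.0, 115.3]
force: [-0.2, -1.0, 0.3]
opening: 1.002
gripper_force: 0.0
```

>>> {"name": "carry_out", "arguments": {
  "moves": [
    [[0,0,0,0,0,0],[0,0,0,0,0,0],[0,0,0,0,0,0]]
  ]
}}

```text
time_s: 3.68
eef_pos: [522.3, 28.0, 128.7]
eef_rot: [180.0, 0.0, 114.9]
force: [-0.8, 0.9, -0.6]
opening: 1.0
gripper_force: 0.0
```

```bash
python3 - <<'E'
from h import *
c=snap('wrist','w1.png');i=c['img'];s=arm.sense();print(s['eef_pos'],s['eef_rot'],s['q'].round(1))
u,v=proj(c,[522,27,24]).astype(int);print(u,v)
x0,y0=u-80,v-80
g=i[y0:v+80,x0:u+80].sum(2)/3.
m=cv2.morphologyEx((g>128).astype('uint8'),cv2.MORPH_OPEN,np.ones((3,3)));
for k in cv2.findContours(m,0,2)[0]:
    if cv2.contourArea(k)<300: continue
    r=cv2.minAreaRect(k); b=cv2.boxPoints(r)+[x0,y0]
    w=np.array([ray(c,*p,24) for p in b]); e=w[1]-w[0]; print(w.mean(0).round(1),np.linalg.norm(w[1]-w[0]).round(1),np.linalg.norm(w[2]-w[1]).round(1),(np.degrees(np.arctan2(e[1],e[0]))%90).round(1))
E
```

```text
[522.36047865  28.08395007 128.69339366] [1.79993522e+02 2.35137438e-03 1.14902091e+02] [ -9.2  16.6  98.9   0.   64.4 -34.1]
253 191
[495.1 -51.5  24. ] 69.3 18.6 89.1
[543.6  11.8  24. ] 122.0 130.4 24.9
```

View pics/w1.png

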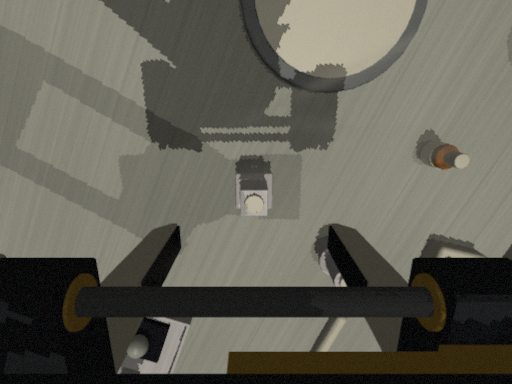

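The plug is squared up between the fingers, with its cap at (254,203) and collar sides at u=236 and 271. I'll descend and grip.

>>> {"name": "carry_out", "arguments": {
  "moves": [
    [[0,0,4,0,0,0],[0,0,8,0,0,0],[0,0,10.2,0,0,0],[0,0,10.2,0,0,0],[0,0,10.2,0,0,0]]
  ]
}}

```text
time_s: 4.35
eef_pos: [523.1, 28.1, 27.5]
eef_rot: [179.9, 0.0, 115.0]
force: [-0.3, -0.6, -0.6]
opening: 0.997
gripper_force: 0.0
```

>>> {"name": "carry_out", "arguments": {
  "moves": [
    [[0,0,0,0,0,0],[0,0,0,0,0,0],[0,0,0,0,0,0],[0,0,0,0,0,0],[0,0,0,0,0,0],[0,0,0,0,0,0],[0,0,0,0,0,0],[0,0,0,0,0,0]]
  ],
  "grip": -1,
  "force": 25
}}

```text
time_s: 5.35
eef_pos: [522.3, 28.2, 26.6]
eef_rot: [-180.0, -0.0, 115.0]
force: [0.6, 0.5, 0.0]
opening: 0.253
gripper_force: 25.0
```

>>> {"name": "carry_out", "arguments": {
  "moves": [
    [[0,0,-3,0,0,0],[0,0,-9,0,0,0],[-3,-2,-14,0,0,5],[-8,-5,-17,0,0,10],[-13,-7.5,-20.3,0,0,15],[-18,-10.5,-20.3,0,0,20],[-23,-13.5,-20.3,0,0,20],[-28,-16.5,-20.3,0,0,20],[-31.9,-18.6,-20.3,0,0,20],[-31.9,-18.6,-20.3,0,0,20]]
  ]
}}

```text
time_s: 6.6
eef_pos: [487.6, -342.7, 228.7]
eef_rot: [-179.9, -0.0, 94.8]
force: [0.0, 0.8, -1.1]
opening: 0.254
gripper_force: 25.0
```

>>> {"name": "carry_out", "arguments": {
  "moves": [
    [[0,0,0,0,0,0],[0,0,0,0,0,0],[0,0,0,0,0,0],[0,0,0,0,0,0]]
  ]
}}

```text
time_s: 7.1
eef_pos: [488.8, -338.8, 229.9]
eef_rot: [180.0, 0.0, 95.1]
force: [0.2, -0.9, -0.9]
opening: 0.255
gripper_force: 25.0
```

```bash
python3 - <<'E'
from h import *
c=snap('wrist','w2.png');i=c['img'];s=arm.sense();print(s['eef_pos'],s['eef_rot'],s['q'].round(1),s['opening'])
cv2.imwrite('pics/w2b.png',cv2.resize(i,(800,600),interpolation=2))
E
```

```text
[ 488.7845348  -338.93465762  229.88404549] [1.79986879e+02 1.20933667e-02 9.50492143e+01] [-45.5  19.   80.5   0.   80.4 -50.5] 0.25692224706578304
```

View pics/w2b.png

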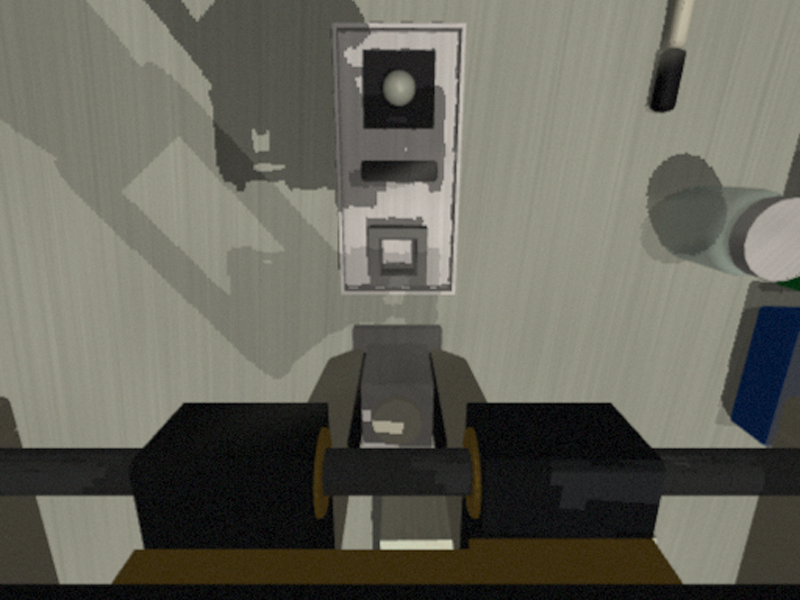

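The view shows the whole tray, aligned with the tool. In the enlarged picture the socket hole is at (398,253), the handle at (399,171), the ball at (399,88) and the held plug's collar front edge at about v=326.

```bash
python3 - <<'E'
from h import *
c=snap('wrist');g=c['img'].sum(2)//3; s=arm.sense()
A=np.array
print(c['img'].shape)
print('row162',list(enumerate(g[160:165,210:298].mean(0).astype(int),210)))
print('col255',list(enumerate(g[134:194,252:258].mean(1).astype(int),134)))
m=(g[20:90,222:288]<50).astype('uint8')
k=max(cv2.findContours(m,0,2)[0],key=cv2.contourArea);b=cv2.boxPoints(cv2.minAreaRect(k))+[222,20]
w=A([ray(c,*p,11.5) for p in b]);print('pad',w.mean(0),[np.linalg.norm(w[j]-w[j-1]).round(1) for j in(1,2)],w.round(0).tolist())
m=(g[98:120,222:288]<48).astype('uint8')
k=max(cv2.findContours(m,0,2)[0],key=cv2.contourArea);b=cv2.boxPoints(cv2.minAreaRect(k))+[222,98]
w=A([ray(c,*p,116) for p in b]);print('handle',w.mean(0),w.round(0).tolist(),b.round(0).tolist())
# tray outer corners from enlarged view, lip z=16
w=A([ray(c,u/1.5625,v/1.5625,16) for u,v in[(332,24),(466,24),(455,294),(342,293)]]);print('tray',w.mean(0),w.round(1).tolist())
E
```

```text
(384, 512, 3)
row162 [(210, np.int64(116)), (211, np.int64(117)), (212, np.int64(120)), (213, np.int64(121)), (214, np.int64(124)), (215, np.int64(123)), (216, np.int64(88)), (217, np.int64(123)), (218, np.int64(160)), (219, np.int64(138)), (220, np.int64(122)), (221, np.int64(145)), (222, np.int64(157)), (223, np.int64(159)), (224, np.int64(152)), (225, np.int64(151)), (226, np.int64(150)), (227, np.int64(151)), (228, np.int64(151)), (229, np.int64(151)), (230, np.int64(152)), (231, np.int64(150)), (232, np.int64(155)), (233, np.int64(154)), (234, np.int64(111)), (235, np.int64(79)), (236, np.int64(79)), (237, np.int64(83)), (238, np.int64(84)), (239, np.int64(84)), (240, np.int64(84)), (241, np.int64(85)), (242, np.int64(80)), (243, np.int64(70)), (244, np.int64(86)), (245, np.int64(135)), (246, np.int64(162)), (247, np.int64(165)), (248, np.int64(164)), (249, np.int64(165)), (250, np.int64(167)), (251, np.int64(164)), (252, np.int64(162)), (253, np.int64(164)), (254, np.int64(163)), (255, np.int64(164)), (256, np.int64(170)), (257, np.int64(169)), (258, np.int64(166)), (259, np.in
[... 1980 characters left out ...]
.int64(149)), (187, np.int64(176)), (188, np.int64(158)), (189, np.int64(139)), (190, np.int64(140)), (191, np.int64(138)), (192, np.int64(141)), (193, np.int64(137))]
pad [ 477.00333486 -203.31437071   11.5       ] [np.float64(53.8), np.float64(54.9)] [[448.0, -178.0, 12.0], [501.0, -174.0, 12.0], [507.0, -228.0, 12.0], [451.0, -233.0, 12.0]]
handle [ 477.75049697 -263.01377877  116.        ] [[460.0, -260.0, 116.0], [495.0, -257.0, 116.0], [496.0, -266.0, 116.0], [460.0, -270.0, 116.0]] [[231.0, 103.0], [269.0, 103.0], [269.0, 114.0], [231.0, 114.0]]
tray [ 483.2297507  -263.57779848   16.        ] [[424.4, -164.0, 16.0], [523.9, -155.2, 16.0], [541.8, -363.7, 16.0], [442.9, -371.5, 16.0]]
```

```bash
python3 - <<'E'
from h import *
c=snap('wrist'); s=arm.sense(); print(s['eef_pos'],s['eef_rot'])
for n,u,v,z in[('block',253.9,165,26),('handle',399/1.5625,170.5/1.5625,116),('ball',399/1.5625,88/1.5625,21.5)]:print(n,ray(c,u,v,z).round(1))
# held plug: collar front edge v~326/1.5625 -> tool coords, top of collar is 3mm below TCP (edge nearest camera x=+18)
T=np.array(c['T_tool_cam']);K=np.array(c['K'])
for v in (325,326,348):
    d=T[:3,:3]@np.linalg.solve(K,[254,v/1.5625,1]);o=T[:3,3]; print([(o+d*(z-o[2])/d[2]).round(1) for z in(3,9)])
print([ (np.array(p)) for p in []])
u0=[353/1.5625,441/1.5625]
for u in u0:
    d=T[:3,:3]@np.linalg.solve(K,[u,326/1.5625,1]);o=T[:3,3]; print((o+d*(3-o[2])/d[2]).round(1))
i=cv2.imread('pics/w1.png');g=i.astype(int).sum(2)//3; print('w1 col',list(enumerate(g[150:225,250:257].mean(1).astype(int),150)))
E
```

```text
[ 488.67135365 -339.25733677  229.78440004] [1.79992039e+02 9.10103398e-03 9.50211316e+01]
block [ 487.7 -334.2   26. ]
handle [ 482.7 -263.3  116. ]
ball [ 478.  -204.1   21.5]
[array([18.1, -0.7,  3. ]), array([15.9, -0.7,  9. ])]
[array([17.6, -0.7,  3. ]), array([15.5, -0.7,  9. ])]
[array([ 8.2, -0.7,  3. ]), array([ 5.7, -0.7,  9. ])]
[]
[ 17.7 -18.3   3. ]
[17.6 16.9  3. ]
w1 col [(150, np.int64(129)), (151, np.int64(129)), (152, np.int64(129)), (153, np.int64(129)), (154, np.int64(117)), (155, np.int64(88)), (156, np.int64(75)), (157, np.int64(75)), (158, np.int64(69)), (159, np.int64(61)), (160, np.int64(56)), (161, np.int64(58)), (162, np.int64(58)), (163, np.int64(58)), (164, np.int64(60)), (165, np.int64(64)), (166, np.int64(71)), (167, np.int64(66)), (168, np.int64(61)), (169, np.int64(62)), (170, np.int64(63)), (171, np.int64(64)), (172, np.int64(65)), (173, np.int64(71)), (174, np.int64(73)), (175, np.int64(74)), (176, np.int64(74)), (177, np.int64(75)), (178, np.int64(75)), (179, np.int64(72)), (180, np.int64(70)), (181, np.int64(66)), (182, np.int64(67)), (183, np.in
[... 203 characters left out ...]
193, np.int64(129)), (194, np.int64(91)), (195, np.int64(96)), (196, np.int64(146)), (197, np.int64(172)), (198, np.int64(173)), (199, np.int64(172)), (200, np.int64(172)), (201, np.int64(172)), (202, np.int64(173)), (203, np.int64(173)), (204, np.int64(172)), (205, np.int64(172)), (206, np.int64(173)), (207, np.int64(172)), (208, np.int64(171)), (209, np.int64(171)), (210, np.int64(170)), (211, np.int64(168)), (212, np.int64(165)), (213, np.int64(165)), (214, np.int64(165)), (215, np.int64(152)), (216, np.int64(130)), (217, np.int64(131)), (218, np.int64(131)), (219, np.int64(130)), (220, np.int64(131)), (221, np.int64(131)), (222, np.int64(131)), (223, np.int64(131)), (224, np.int64(130))]
```

>>> {"name": "carry_out", "arguments": {
  "moves": [
    [[0.6,0.1,4,0,0,0],[0.6,0.1,9,0,0,0],[0.6,0.1,13,0,0,0],[0.6,0.1,16,0,0,0],[0.6,0.1,17,0,0,0],[0.6,0.1,17,0,0,0],[0.6,0.1,17,0,0,0],[0.6,0.1,17,0,0,0]]
  ]
}}

```text
time_s: 8.25
eef_pos: [489.7, -334.2, 61.1]
eef_rot: [179.9, 0.1, 95.0]
force: [0.2, -0.0, -1.7]
opening: 0.256
gripper_force: 25.0
```

```bash
python3 - <<'E'
from h import *
c=snap('wrist','w3.png');s=arm.sense();print(s['eef_pos'],s['eef_rot'],s['force'])
d=snap('side');u,v=proj(d,[489,-333,40]).astype(int);print(u,v)
x=cv2.resize(d['img'][v-35:v+35,u-40:u+40],(400,350),interpolation=2)
cv2.imwrite('pics/w3b.png',np.hstack([c['img'][20:370,60:460],x]))
E
```

```text
[ 489.57151838 -334.04941985   60.88604821] [1.79918449e+02 9.67576398e-02 9.49945921e+01] [-7.66751790e-04 -5.26221074e-01 -9.97646495e-01]
319 141
```

View pics/w3b.png

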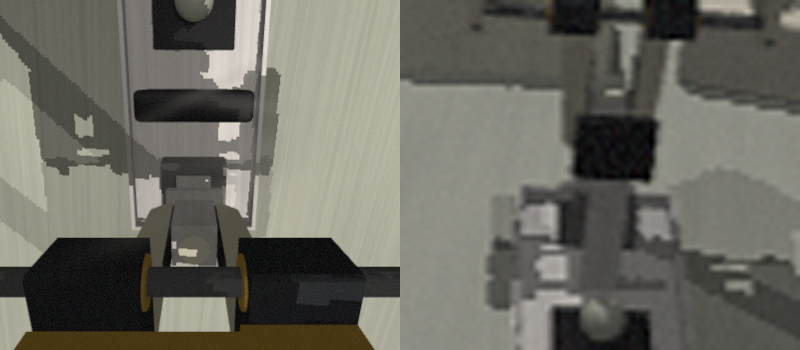

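The wrist crop shows the plug directly over the socket block, with the collar centred between the block sides (crop u=162 to 226). I'll lower it gently.

>>> {"name": "carry_out", "arguments": {
  "moves": [
    [[0.05,0,0.4,0,0,0],[0.05,0,0.7,0,0,0],[0.05,0,1,0,0,0],[0.05,0,1.2,0,0,0],[0.05,0,1.2,0,0,0]]
  ]
}}

```text
time_s: 8.98
eef_pos: [488.8, -332.6, 47.3]
eef_rot: [-180.0, -0.1, 95.0]
force: [0.5, 1.5, -1.8]
opening: 0.255
gripper_force: 25.0
```

Little contact force, so the tip is entering. I'll continue towards z≈35.

>>> {"name": "carry_out", "arguments": {
  "moves": [
    [[0,0,0.3,0,0,0],[0,0,0.6,0,0,0],[0,0,0.9,0,0,0],[0,0,1.1,0,0,0],[0,0,1.2,0,0,0],[0,0,1.2,0,0,0]]
  ]
}}

```text
time_s: 9.72
eef_pos: [488.9, -333.1, 35.4]
eef_rot: [-180.0, 0.0, 95.0]
force: [0.1, 2.3, -1.8]
opening: 0.257
gripper_force: 25.0
```

>>> {"name": "carry_out", "arguments": {
  "moves": [
    [[0,0,0.1,0,0,0],[0,0,0.15,0,0,0],[0,0,0.2,0,0,0],[0,0,0.2,0,0,0]]
  ]
}}

```text
time_s: 10.22
eef_pos: [489.0, -333.2, 34.6]
eef_rot: [180.0, 0.0, 95.0]
force: [-2.3, 3.9, 6.5]
opening: 0.26
gripper_force: 25.0
```

>>> {"name": "carry_out", "arguments": {
  "moves": [
    [[0,0,0.1,0,0,0],[0,0,0.1,0,0,0],[0,0,0.1,0,0,0]]
  ]
}}

```text
time_s: 10.6
eef_pos: [489.0, -333.2, 34.6]
eef_rot: [180.0, 0.1, 95.0]
force: [-4.4, 5.3, 13.8]
opening: 0.253
gripper_force: 25.0
```

>>> {"name": "carry_out", "arguments": {
  "moves": [
    [[0,0,-0.1,0,0,0],[0,0,-0.2,0,0,0],[0,0,-0.2,0,0,0],[0,0,-0.2,0,0,0]]
  ],
  "grip": -0.2
}}

```text
time_s: 11.1
eef_pos: [488.9, -333.2, 34.5]
eef_rot: [-180.0, 0.0, 95.0]
force: [-1.0, 0.0, 0.2]
opening: 0.402
gripper_force: 0.0
```

>>> {"name": "carry_out", "arguments": {
  "moves": [
    [[0,0,-2,0,0,0],[0,0,-5,0,0,0],[0,0,-10,0,0,0],[0,0,-15,0,0,0],[0,0,-19,0,0,0],[0,0,-19,0,0,0],[0,0,-19,0,0,0],[0,0,-19,0,0,0]]
  ]
}}

```text
time_s: 12.1
eef_pos: [488.3, -332.3, 222.8]
eef_rot: [-179.9, -0.1, 95.0]
force: [0.3, 0.7, -0.8]
opening: 0.403
gripper_force: 0.0
```

```bash
python3 - <<'E'
from h import *
c=snap('wrist','w4.png');s=arm.sense();print(s['eef_pos'],s['eef_rot'],s['q'].round(1))
cv2.imwrite('pics/w4b.png',cv2.resize(c['img'][0:250,150:358],(499,600),interpolation=2))
E
```

```text
[ 488.33308484 -332.40188714  222.8322963 ] [-1.79878753e+02 -1.43227358e-01  9.49912839e+01] [-45.1  19.   81.6  -0.   79.6 -50. ]
```

View pics/w4b.png

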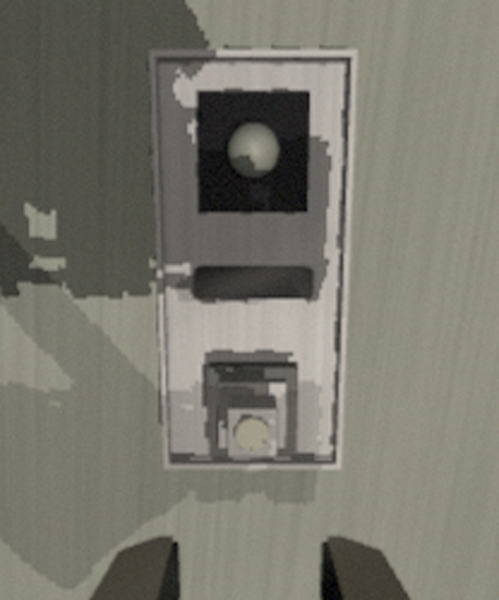

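The plug sits in the socket with its cap at crop (252,433). The ball is still in its pocket, and the handle top is at crop (254,283).

```bash
python3 - <<'E'
from h import *
c=snap('wrist');s=arm.sense();T=c['world_from_camera'];print(s['eef_pos'],T[:3,3].round(0))
f=lambda u,v,z:ray(c,150+u/2.4,v/2.4,z)
w=np.array([f(u,v,16) for u,v in[(150,50),(357,50),(340,467),(165,467)]]);print('tray',w.mean(0).round(1),w.round(0).tolist())
for n,u,v,z in[('handle',254,283,116),('hL',194,283,116),('hR',314,283,116),('ht',254,267,116),('hb',254,299,116),('cap72',252,433,72),('ball',254,150,21.5)]:print(n,f(u,v,z).round(1))
h=np.array([483,-263.7,0]);print(totool(h-[*s['eef_pos'][:2],0]))
t=snap('top');g=t['img'];p=cv2.cvtColor(g,cv2.COLOR_BGR2HSV)
m=cv2.inRange(g,(110,120,120),(255,255,255))[215:305,110:205]
k=max(cv2.findContours(m,0,2)[0],key=cv2.contourArea);e=cv2.fitEllipse(k);print(e);print('panel',ray(t,e[0][0]+110,e[0][1]+215,18),'area',cv2.contourArea(k))
E
```

```text
[ 488.43992737 -332.51806055  223.05845017] [ 481. -254.  389.]
tray [ 483.2 -263.9   16. ] [[425.0, -164.0, 16.0], [524.0, -155.0, 16.0], [541.0, -364.0, 16.0], [443.0, -372.0, 16.0]]
handle [ 483.2 -263.9  116. ]
hL [ 460.3 -265.9  116. ]
hR [ 506.1 -261.9  116. ]
ht [ 482.7 -258.1  116. ]
hb [ 483.7 -269.9  116. ]
cap72 [ 488.7 -334.1   72. ]
ball [ 478.4 -204.5   21.5]
[69.03020565  0.57120637  0.15066322]
((44.118648529052734, 44.800209045410156), (59.18712615966797, 62.925724029541016), 39.613914489746094)
panel [512.08591485 213.22121685  18.        ] area 2916.0
```

>>> {"name": "carry_out", "arguments": {
  "moves": [
    [[2,0,0,0,0,10],[4,0,0,0,0,20],[6.9,0.1,0,0,0,30],[6.9,0.1,0,0,0,40],[6.9,0.1,0,0,0,50],[6.9,0.1,0,0,0,60],[6.9,0.1,0,0,0,70],[6.9,0.1,4,0,0,80],[6.9,0.1,6,0,0,90],[6.9,0.1,6,0,0,90]]
  ],
  "grip": 0.1
}}

```text
time_s: 13.5
eef_pos: [482.8, -263.2, 162.6]
eef_rot: [-179.8, 0.2, 5.1]
force: [-0.1, 0.4, 0.1]
opening: 0.55
gripper_force: 0.0
```

>>> {"name": "carry_out", "arguments": {
  "moves": [
    [[0,0,0,0,0,0],[0,0,0,0,0,0],[0,0,0,0,0,0],[0,0,0,0,0,0]]
  ]
}}

```text
time_s: 14.0
eef_pos: [484.1, -264.3, 165.1]
eef_rot: [180.0, -0.0, 5.0]
force: [-0.6, 0.0, 0.3]
opening: 0.551
gripper_force: 0.0
```

>>> {"name": "carry_out", "arguments": {
  "moves": [
    [[-0.05,0,3,0,0,0],[-0.05,0,6,0,0,0],[-0.05,0,8,0,0,0],[-0.05,0,8.5,0,0,0],[-0.05,0,8.5,0,0,0],[-0.05,0,8.5,0,0,0],[-0.05,0,8.5,0,0,0]]
  ]
}}

```text
time_s: 14.88
eef_pos: [483.9, -264.6, 80.6]
eef_rot: [179.9, -0.1, 5.0]
force: [0.3, 0.3, 0.3]
opening: 0.549
gripper_force: 0.0
```

>>> {"name": "carry_out", "arguments": {
  "moves": [
    [[0,0,0,0,0,0],[0,0,0,0,0,0],[0,0,0,0,0,0],[0,0,0,0,0,0],[0,0,0,0,0,0],[0,0,0,0,0,0],[0,0,0,0,0,0]]
  ],
  "grip": -1,
  "force": 15
}}

```text
time_s: 15.75
eef_pos: [483.4, -264.0, 79.6]
eef_rot: [-180.0, 0.0, 5.0]
force: [-0.2, 1.7, 0.6]
opening: 0.126
gripper_force: 15.0
```

>>> {"name": "carry_out", "arguments": {
  "moves": [
    [[0,0,0,0,0,0],[0,0,0,0,0,0],[0,0,0,0,0,0]]
  ],
  "force": 55
}}

```text
time_s: 16.12
eef_pos: [483.4, -264.0, 79.6]
eef_rot: [-180.0, 0.0, 5.0]
force: [-0.1, 2.7, 1.0]
opening: 0.122
gripper_force: 55.0
```

>>> {"name": "carry_out", "arguments": {
  "moves": [
    [[0,0,-0.2,0,0,0],[0,0,-0.6,0,0,0],[0,0,-1.2,0,0,0],[0,0,-2,0,0,0],[0,0,-3,0,0,0],[0,0,-4,0,0,0],[0,0,-4.8,0,0,0],[0,0,-5.4,0,0,0],[0,0,-5.8,0,0,0],[0,0,-6,0,0,0]]
  ]
}}

```text
time_s: 17.38
eef_pos: [483.4, -264.2, 139.8]
eef_rot: [-180.0, 0.0, 5.0]
force: [-0.0, -0.1, -4.7]
opening: 0.129
gripper_force: 55.0
```

```bash
python3 - <<'E'
from h import *
c=snap('wrist');d=snap('side');s=arm.sense();print(s['eef_pos'],s['eef_rot'],s['force'],s['moment'],s['opening'])
u,v=proj(d,[483,-264,120]).astype(int)
x=cv2.resize(d['img'][max(v-50,0):v+60,u-45:u+45],(314,384),interpolation=2)
cv2.imwrite('pics/w5.png',np.hstack([c['img'],x])[:, :800])
E
```

```text
[ 483.43499901 -264.20689883  139.67715744] [-1.79998903e+02  1.45032362e-03  4.99501215e+00] [ 1.00308853 -0.15907073 -5.46177641] [0.13253538 0.01272263 0.01206235] 0.12485597694172525
```

View pics/w5.png

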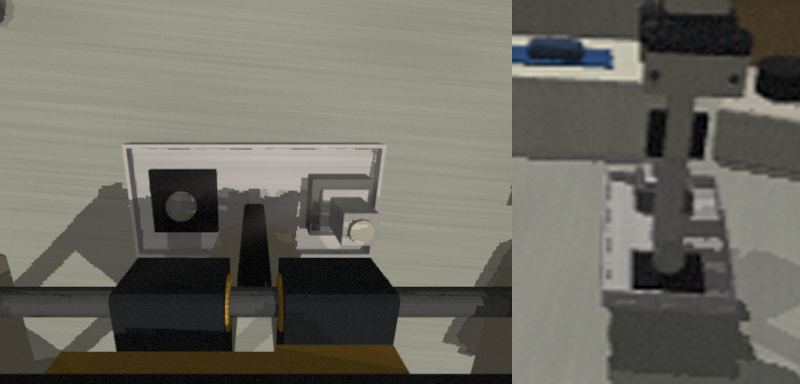

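The tray hangs level. The ball sits in its pocket at (181,206) and the plug is home at (360,230). I'll carry it over to the panel.

>>> {"name": "carry_out", "arguments": {
  "moves": [
    [[0.05,-0.3,-0.2,0,0,0],[0.15,-1.1,-0.6,0,0,0],[0.35,-2.4,-1.2,0,0,0],[0.6,-4.2,-2,0,0,0],[1,-6.5,-2.9,0,0,0],[1.4,-9.3,-3.8,0,0,0],[1.8,-12.3,-4.6,0,0,0],[2.3,-15.3,-5.2,0,0,0],[2.7,-18.3,-5.6,0,0,0],[3.15,-21.3,-5.8,0,0,0]]
  ]
}}

```text
time_s: 18.73
eef_pos: [496.1, -47.1, 198.6]
eef_rot: [180.0, -0.1, 5.0]
force: [0.5, 0.7, -4.7]
opening: 0.127
gripper_force: 55.0
```

>>> {"name": "carry_out", "arguments": {
  "moves": [
    [[0.45,-3,0,0,0,0],[0.9,-6,0,0,0,0],[1.35,-9,0,0,0,0],[1.8,-12,0,0,0,0],[2.2,-15,0,0,0,0],[2.65,-18,0,0,0,0],[3,-20.5,0,0,0,0],[3.3,-22.5,0,0,0,0],[3.55,-24,0,0,0,0],[3.7,-25,0,0,0,0]]
  ]
}}

```text
time_s: 19.98
eef_pos: [511.0, 204.1, 198.0]
eef_rot: [180.0, -0.0, 5.1]
force: [0.3, -0.7, -4.7]
opening: 0.127
gripper_force: 55.0
```

>>> {"name": "carry_out", "arguments": {
  "moves": [
    [[0.1,-0.6,0,0,0,0],[0.12,-0.9,0,0,0,0],[0.15,-1,0,0,0,0],[0.15,-1,0,0,0,0],[0.15,-1,0,0,0,0],[0.15,-1,0,0,0,0]]
  ]
}}

```text
time_s: 20.72
eef_pos: [512.0, 212.9, 197.7]
eef_rot: [180.0, 0.0, 5.0]
force: [0.3, -0.1, -5.0]
opening: 0.124
gripper_force: 55.0
```

```bash
python3 - <<'E'
from h import *
c=snap('wrist');d=snap('side');t=snap('top');s=arm.sense();print(s['eef_pos'],s['eef_rot'],s['force'],s['qvel'].max())
w0=cv2.imread('pics/w0.png'); m=cv2.inRange(w0,(120,130,130),(255,255,255))[20:170,5:150]
k=max(cv2.findContours(m,0,2)[0],key=cv2.contourArea);e=cv2.fitEllipse(cv2.convexHull(k));print(e,cv2.contourArea(k))
T=np.eye(4);T[:3,:3]=R.from_euler('xyz',[180,0,12.85],degrees=True).as_matrix();T[:3,3]=[474.3,-20.0,218.8]
cc=dict(K=c['K'],world_from_camera=T@np.array(c['T_tool_cam']));print('panel w0',ray(cc,e[0][0]+5,e[0][1]+20,18), 'outer',ray(cc,77,94,12))
o=np.hstack([c['img'],d['img']]);cv2.imwrite('pics/w6.png',np.vstack([cv2.resize(o,(800,300)),cv2.resize(t['img'],(400,300))[:, :].repeat(2,1)[:, :800]]))
E
```

```text
[512.02666219 212.9975906  197.65699593] [ 1.79997815e+02 -3.31897142e-04  4.98675437e+00] [-1.21991772 -0.25566697 -4.78597195] 0.1426115975764239
((68.2959213256836, 74.4157485961914), (104.42536163330078, 124.90299224853516), 140.56370544433594) 10098.0
panel w0 [515.16981289 212.75306613  18.        ] outer [516.09678727 211.86788012  12.        ]
```

View pics/w6.png

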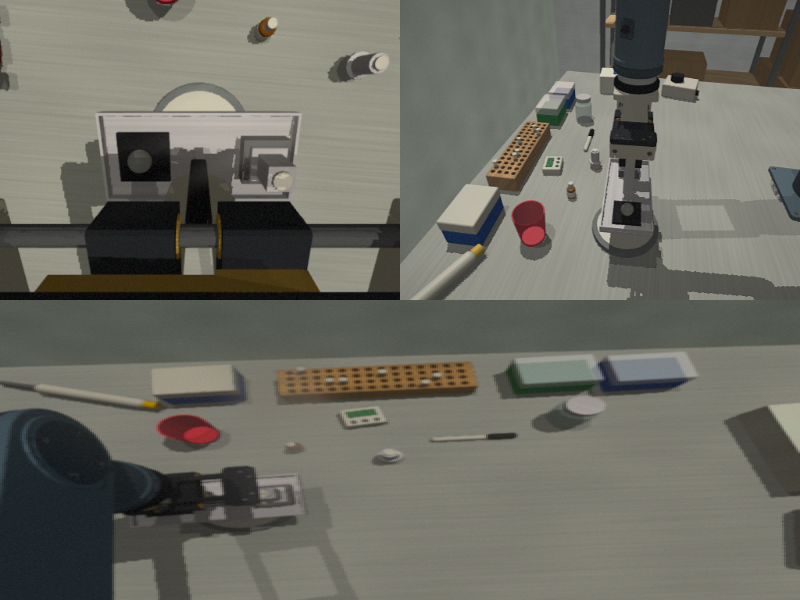

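The tray is level above the panel with the ball and plug in place, and everything else is undisturbed. The panel estimates from the top view (512,213) and wrist view (515,213) agree with the held position (512,213). I'll let it settle and hand in.

>>> {"name": "carry_out", "arguments": {
  "moves": [
    [[0.1,0,0,0,0,0],[0.1,0,0,0,0,0],[0.1,0,0,0,0,0],[0.1,0,0,0,0,0],[0.1,0,0,0,0,0],[0.1,0,0,0,0,0]]
  ]
}}

```text
time_s: 21.62
eef_pos: [513.0, 213.2, 197.7]
eef_rot: [-180.0, -0.0, 5.0]
force: [0.5, 0.6, -5.4]
opening: 0.128
gripper_force: 55.0
```

```bash
python3 -c "
from station import arm
print(arm.hand_in())"
```

```text
the job is handed in; nothing more can be done
None
```

I handed the job in at about 22 s, with no verdict returned: the plug is home in the socket, the ball is in its pocket, and the tray is held level and still about 10 cm above the panel, centred to within a few millimetres by my measurements.

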